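Put the fruit press back together with its pivot pin

TASK

Put the fruit press back together: first lower the press lever so that its plunger sits flat on the floor of the cup and its eye lies between the two red ears of the bracket, handle at the cup's side. Then push the yellow-handled pivot pin through both ears and the eye, from the side where no jar stands in the way, until its collar is home against the ear, and let go. Leave the two jars, the saucer and the small white cup near by where they stand.

Things in the scene. Friction and masses are not known exactly. Their poses are not given: they have to be found in the camera images.
- press: fruit press fixed to the table: board 205 x 100 x 20 mm, red bracket, aluminium cup. Origin on the table under the bracket's pin axis; x along the board to the cup (board x -35 to 170 mm), y along the pin axis, z up. Two upright ears, 44 mm in x, 10 mm thick, top 106 mm above the table, inner faces y = +-11, outer y = +-21 mm; solid web between them up to 58 mm
- bracket_hole (a point): the middle of the 19 mm hole through both ears: on the pin axis half-way between the ears, 85 mm above the table, above the press's origin; axes as the press. A pin can enter from either end (+y or -y)
- cup_floor (a point): centre of the inner floor of the press's cup, 24 mm above the table, 110 mm in press x from the pin axis; inner diameter 74 mm, outer diameter 82 mm, rim 55 mm above the table; axes as the press
- lever_grip (a point): where to grasp the loose press lever (0.3-0.6 kg, 200 mm long): middle of its steel bar, 14 mm thick (y), 24 high, 61 mm above the plunger's underside. Lever stands on its plunger, disc 66 mm diameter, 10 thick, on a 16 mm stem. x points to the wooden handle (x 64 to 120 mm), z up; plunger axis at x = 30, eye at x = -80 mm. Seated, this point is 85 mm above the table, press x = 80 mm, y = 0
- lever_eye (a point): centre of the eye of the press lever: a 36 mm square end, 14 mm thick, with a 20 mm hole along y; axes as the lever. At bar height, 61 mm above the underside of the plunger
- pin_grip (a point): middle of the yellow handle of the loose pin (0.1-0.2 kg): 44 mm long (x), 18 wide (y), 22 high. x points along the shaft to its tip. Lies level in its rest at first, 50 mm above the table, handle free at its sides and below. Then a steel collar 30 x 30 mm, 5 thick, its front face 27 mm ahead of this point, then a 14 mm round shaft 60 mm long, its last 14 mm tapering to 6 mm
- pin_mid (a point): point on the pin's axis 48 mm ahead of the middle of the handle and 21 mm ahead of the collar's front face: it lies at bracket_hole when the pin is home from either side; axes as the pin
- rest: wooden pin rest, fixed, 80 x 60 mm, 35 mm high, with two small cheeks 51 mm high beside the shaft; origin on the table under the collar's front face, x along the pin's shaft, block from x = -7 to +73 mm. Lift the pin straight up, at least 20 mm, to clear it
- jam_jar: tall jam jar, 68 mm diameter, 105 mm high, standing beside the bracket at one end of the pin axis, in the way of a pin from that side; origin at its underside. Leave it alone
- saucer: white saucer, 84 mm diameter, 14 mm high, lying beside the bracket at the other end of the pin axis; low enough to work above. Origin at its underside. Leave it alone
- ramekin: small white cup, 60 mm diameter, 40 mm high, close to where the lever stands at first; origin at its underside. Leave it alone
- honey_jar: small honey jar, 54 mm diameter, 75 mm high, close to the pin rest beyond the pin's tip; origin at its underside. Leave it alone
- lever: the same press lever; origin at the centre of the plunger's underside, axes as lever_grip
- pin: the same pin; origin on its axis at the collar's front face, axes as pin_grip
Mind the look-alikes: they are no part of the job. Of the things shaped like the lever, the bare steel one is meant. Of the things shaped like the pin, the bare steel one is meant.

How it is judged:
By the outcome, as a careful person would: the job done as asked, in the order asked, and still so for the second after the job is handed in, with the robot touching nothing.
It also fails if it takes over 64 s, if anything falls off the work surface, if the arm or the gripper's body presses on something with over 40 N, if the wrist force passes 120 N, or if a joint passes its speed limit or range.

ROBOT

A 7-joint arm with a two-finger parallel gripper is mounted at the origin on the work surface. World frame = base frame: x ahead of the robot, y to its left, z up, the work surface at z = 0. Lengths are in m, angles in rad, forces in N, time in s.
With the tool pointing down it reaches from about 0.425 to 0.875 m from the base axis. Payload 4.7 kg.
Tool frame: the origin (TCP) lies between the finger pads; the fingertips stand 8 mm ahead of it and the grasp point (between the pads) lies 11 mm behind it; z points along the fingers, y is the line along which they close (so a half turn about z gives the same grasp; the last joint's range is limited). The gripper opens to 85 mm and grips with 20 to 120 N. Pads are 22 mm wide; open, the fingers measure 114 mm over their backs; the gripper's body (76 mm by 85 mm) begins 54 mm behind the grasp point. The pads swing forward as they close: fully open they stand 13 mm farther back than shut.
Start: joints at [-1.323, 0.321, -0.07, 1.45, 0.023, 1.371, -0.057], TCP at [0.151, 0.632, 0.239] pointing down, gripper open.
Joint ranges: [-2.86, 2.86], [-0.3, 2.09], [-1.38, 1.24], [0.06, 2.45], [-1.56, 4.7], [0.09, 2.05], [-2.69, 2.69]. Speed limits (rad/s): [2.57, 2.57, 3.14, 3.14, 3.14, 3.14, 3.14].

INTERFACE

Orientations are given as a unit quaternion [w, x, y, z].
In Python, from station import state, viewer, order, look_for, masks_of, landmark_of gives the robot as it stands. The module is installed in compiled form; this text tells all that it offers.
- The arm moves only by the shell command python3 -m jog 'ROWS' [FORCE]. ROWS is JSON, a list of rows, each an object with "claw": the opening, from 0 (shut) to 1 (fully open); "xyz": the shift along the world's x, y, z normalised to -1 to 1, where 1 is 300 mm, a list of three; "rotation": the turn, a rotation vector about the world's x, y, z normalised to -1 to 1, where 1 is 90 degrees, a list of three. A call has exactly 5 rows; each row is the pose to reach, as a shift and turn from the pose commanded when the call began; what a row does not reach only later rows make up. A row lasts 1/8 s, in which the tool goes at most 62.5 mm and 10.7 degrees, less where a joint would pass 70% of its speed; a pose out of reach is approached as far as the arm can. A call with a number of a shift or a turn outside -1 to 1 is refused whole. A call with a gripper value outside its range is refused whole. The fingers move at their own pace and stop on an object; FORCE is the grip in N (left out, the last holds). Time passes only in rows, so rows that repeat a pose let the fingers close, or fill a call up. It gives the time, the measured TCP pose, the force, the opening and the grip force at its end, in the units of the state.
- state(): the state, without advancing time (a new reading comes with each control period).
- viewer.capture(name): name is "scene" or "top" or "wrist"; returns a dict with "pixels" (420x560x3 uint8, red, green, blue), "intrinsics" (3x3 intrinsics, pixels), "R" (3x3) and "t" (3): a world point X has camera coordinates R X + t; the wrist camera has in their place "mount" (4x4, takes a point from camera to tool coordinates, whose origin is the TCP and whose axes are the flange's). Camera axes: x right, y down, z forward; pixel columns grow to the right and rows downward; lengths in m; the calibration is good to about 2 mm. The wrist camera is an equidistant fisheye: a pixel r from the principal point sees the ray r / f radians off the axis. A picture is of the moment at which its call begins: read the wrist's pose just before it. There is no depth.
- order.close_job(): hands the job in; it is judged then, once.
Trained networks look in a picture, given as the dict that the camera call returned (one of the last four; its "shot" number tells which), for a name from the list of things; names that differ only in an ending like _2 or _b are one class to them, and where a whole thing is asked for, a point or a joint stands for the part that bears it (a point fixed in the world has none). Each returns a list of dicts, best first, with "p" (0 to 1); they miss things now and then, are a little off and sometimes report something else, mostly with a low value. They report only what shows in the picture. A call takes as long as a camera call. They do not tell look-alikes from the thing itself.
- look_for(picture, thing): "point" ([x, y, z] in m, in the coordinates of the camera as it stood for that picture, good to about 4 mm: the middle of the surface that is visible of it).
- masks_of(picture, thing): "pixels" (420x560 bool, what is visible of it).
- landmark_of(picture, thing): "point" ([x, y, z] in m, in the coordinates of the camera as it stood for that picture, good to about 4 mm: a listed point, or the origin of a listed thing).
The state is a dict: "clock": time; "joint_pos": joint angles; "qvel": joint speeds; "joint_efforts": joint torques, N m; "ee_pos": TCP position; "eef_rot": TCP orientation; "contact_force": force on the tool from outside, world axes, zero at the start; "ft_torque": the same for the moment, N m; "gripper_width": finger opening in m; "grip_force": force on a finger pad.
Only numpy, scipy, OpenCV 4.12 (cv2) and the standard library are available. Lean on these libraries where they do the work, as an engineer would, in place of code of your own. Each camera call takes 0.05 s, during which the arm holds its last target. There are 200 camera calls.

## Working session

There is one attempt and no reset: what is moved stays moved. The work goes in short steps, Python scripts to look and compute and a shell command to move; the robot and the scene stay as the last step left them, time stands still between calls to the robot, and variables do not carry over. Pictures are saved under pics/ and viewed, at most 10 in all, crops included, and the job is handed in when it is done.

```bash
mkdir -p pics; cat > h.py <<'E'
import numpy as np, cv2
from station import state, viewer, order, look_for, masks_of, landmark_of
from scipy.spatial.transform import Rotation as Ro
def R_(q): return Ro.from_quat([q[1],q[2],q[3],q[0]])
def snap(name):
    s=state(); p=viewer.capture(name)
    if name=="wrist":
        T=np.eye(4); T[:3,:3]=R_(s["eef_rot"]).as_matrix(); T[:3,3]=s["ee_pos"]
        p["C2W"]=T@np.array(p["mount"])
    else:
        T=np.eye(4); T[:3,:3]=np.array(p["R"]).T; T[:3,3]=-np.array(p["R"]).T@np.array(p["t"]); p["C2W"]=T
    return p
def W(p,pt): return (p["C2W"]@np.r_[pt,1])[:3]
def lm(p,thing,f=landmark_of):
    return [(round(d["p"],2),np.round(W(p,d["point"])*1000).astype(int).tolist()) for d in f(p,thing)]
def save(p,n): cv2.imwrite("pics/"+n+".png",np.array(p["pixels"])[:,:,::-1])
E
python3 - <<'E'
from h import *
s=state(); print({k:np.round(v,3).tolist() for k,v in s.items()})
for c in ["scene","top"]:
    p=snap(c); save(p,c+"0"); print(c,np.round(p["C2W"],2).tolist())
    for t in ["bracket_hole","cup_floor","lever_grip","lever_eye","pin_grip","pin_mid","rest","jam_jar","saucer","ramekin","honey_jar","lever","pin","press"]: print(t,lm(p,t))
E
```

```text
{'clock': 0.0, 'joint_pos': [-1.323, 0.322, -0.07, 1.452, 0.023, 1.371, -0.057], 'qvel': [0.003, -0.0, 0.0, -0.0, 0.001, -0.0, -0.0], 'joint_efforts': [-0.0, -49.36, -0.382, -31.433, 0.013, 0.012, -0.0], 'ee_pos': [0.15, 0.632, 0.238], 'eef_rot': [-0.0, 0.117, 0.993, -0.001], 'contact_force': [-0.275, 0.37, -0.898], 'ft_torque': [-0.017, 0.017, -0.006], 'grip_force': 0.0, 'gripper_width': 0.085}
scene [[0.37, 0.51, -0.78, 1.39], [0.93, -0.19, 0.31, -0.37], [0.01, -0.84, -0.55, 0.73], [0.0, 0.0, 0.0, 1.0]]
bracket_hole [(0.77, [553, 53, 85])]
cup_floor [(0.58, [445, 79, 25])]
lever_grip [(0.69, [563, 472, 61]), (0.6, [481, 301, 60])]
lever_eye [(0.77, [557, 300, 56]), (0.6, [591, 541, 56])]
pin_grip [(0.89, [329, -371, 14]), (0.68, [377, -288, 49]), (0.38, [521, -330, -7])]
pin_mid [(0.8, [434, -296, 52]), (0.68, [294, -400, 11])]
rest [(0.85, [408, -292, 0]), (0.5, [444, 81, 23])]
jam_jar [(0.57, [577, 156, 1])]
saucer [(0.62, [532, -38, 0])]
ramekin [(0.57, [553, 48, -1])]
honey_jar [(0.71, [519, -329, -7])]
lever [(0.93, [549, 445, 4]), (0.67, [450, 299, 0])]
pin [(0.77, [309, -386
[... 196 characters left out ...]
racket_hole [(0.87, [546, 54, 79]), (0.16, [383, -290, 51])]
cup_floor [(0.68, [441, 83, 25]), (0.24, [478, 300, 61])]
lever_grip [(0.71, [479, 300, 63]), (0.59, [566, 474, 57])]
lever_eye [(0.76, [558, 303, 61]), (0.64, [592, 546, 63]), (0.49, [409, -292, 4])]
pin_grip [(0.65, [384, -288, 50]), (0.53, [331, -365, 20])]
pin_mid [(0.7, [293, -403, 12])]
rest [(0.97, [413, -291, 5])]
jam_jar [(0.64, [575, 156, 6])]
saucer [(0.72, [529, -34, -1]), (0.64, [498, 204, 3])]
ramekin [(0.74, [498, 201, 1])]
honey_jar [(0.87, [524, -334, 4])]
lever [(0.86, [450, 299, 0]), (0.65, [520, -332, 3])]
pin [(0.64, [305, -388, 17]), (0.62, [409, -294, 51])]
press [(0.9, [552, 60, -2]), (0.18, [478, 300, 60])]
```

View pics/scene0.png

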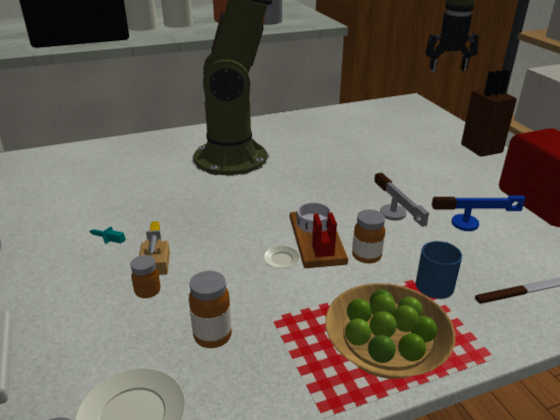

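View pics/top0.png

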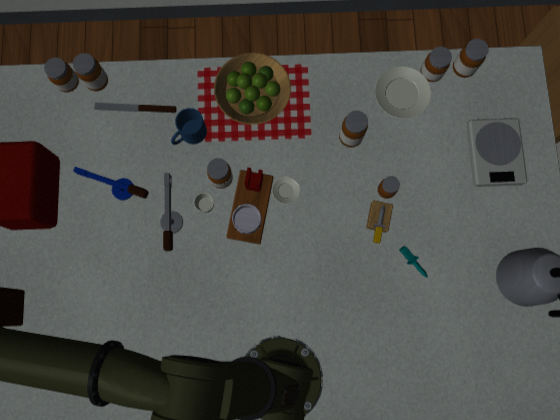

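The scene picture shows the steel lever at (400,200) and the blue look-alike at (480,210). It also shows the press at (318,235), the steel pin in its rest at (154,245) and the teal look-alike at (108,235). The top picture agrees: steel lever (168,210), press (250,207), jam jar (219,172), saucer (286,190), steel pin (380,222). The jar stands on the press's -y side, so the pin goes in from the saucer side. I'll move over the lever for a closer look.

```bash
python3 -m jog '[{"claw":1,"xyz":[0.2,-0.2,0.05],"rotation":[0,0,0.05]},{"claw":1,"xyz":[0.35,-0.35,0.1],"rotation":[0,0,0.1]},{"claw":1,"xyz":[0.5,-0.5,0.1],"rotation":[0,0,0.167]},{"claw":1,"xyz":[0.65,-0.65,0.1],"rotation":[0,0,0.167]},{"claw":1,"xyz":[0.7,-0.75,0.1],"rotation":[0,0,0.167]}]' 60
python3 -m jog '[{"claw":0.8,"xyz":[0.15,-0.12,0],"rotation":[0,0,0]},{"claw":0.6,"xyz":[0.3,-0.25,0],"rotation":[0,0,0]},{"claw":0.6,"xyz":[0.4,-0.36,0],"rotation":[0,0,0]},{"claw":0.6,"xyz":[0.4,-0.36,0],"rotation":[0,0,0]},{"claw":0.6,"xyz":[0.4,-0.36,0],"rotation":[0,0,0]}]'
python3 - <<'E'
from h import *
s=state(); print(s["clock"],s["ee_pos"],s["eef_rot"],s["joint_pos"])
for c in ["wrist","top","scene"]:
    p=snap(c); 
    if c=="wrist": save(p,"w1"); print(np.round(p["mount"],3).tolist())
    for t in ["lever_grip","lever_eye","lever","bracket_hole","cup_floor","press","ramekin","jam_jar","saucer"]: print(c,t,lm(p,t))
E
```

```text
clock: 2.12
ee_pos: [0.3624, 0.4056, 0.2697]
eef_rot: [0.0, -0.014, 1.0, 0.0]
contact_force: [0.5, 0.2, 0.2]
gripper_width: 0.0857
grip_force: 0.0
clock: 2.75
ee_pos: [0.4801, 0.3, 0.2694]
eef_rot: [-0.0, -0.015, 1.0, 0.0]
contact_force: [-0.6, 1.2, 0.4]
gripper_width: 0.0512
grip_force: 0.0
2.75 [0.48011634 0.30003229 0.2693509 ] [-2.26225977e-04 -1.45151307e-02  9.99894535e-01  4.23532473e-04] [-0.79902209  0.12705704  0.21415532  1.62801722 -0.02835568  1.38938397
  1.01840133]
[[-0.0, -0.963, -0.269, 0.068], [1.0, -0.0, 0.001, 0.0], [-0.001, -0.269, 0.963, -0.134], [0.0, 0.0, 0.0, 1.0]]
wrist lever_grip [(0.75, [479, 297, 62]), (0.57, [562, 467, 60])]
wrist lever_eye [(0.9, [559, 304, 62]), (0.81, [590, 542, 64])]
wrist lever [(0.58, [452, 301, -3]), (0.56, [552, 439, -2])]
wrist bracket_hole [(0.59, [553, 54, 84]), (0.58, [557, 306, 62])]
wrist cup_floor [(0.63, [445, 80, 20]), (0.47, [528, -35, -1])]
wrist press [(0.89, [551, 53, -1]), (0.59, [556, 306, 61])]
wrist ramekin [(0.71, [498, 199, 3])]
wrist jam_jar [(0.83, [576, 152, 2]), (0.26, [558, 303, 62])]
wrist saucer [(0.67,
[... 217 characters left out ...]
3, [441, 81, 25])]
top press [(0.85, [549, 58, -4])]
top ramekin [(0.73, [491, 200, 1])]
top jam_jar [(0.92, [575, 153, 5]), (0.53, [552, 57, -4])]
top saucer [(0.94, [530, -32, -4])]
scene lever_grip [(0.89, [563, 470, 60]), (0.61, [481, 301, 57]), (0.25, [406, -291, 48])]
scene lever_eye [(0.91, [558, 304, 59]), (0.58, [590, 540, 57])]
scene lever [(0.88, [550, 444, 1]), (0.63, [451, 298, -2]), (0.38, [550, 51, 0]), (0.23, [432, -297, 53])]
scene bracket_hole [(0.67, [550, 56, 84])]
scene cup_floor [(0.8, [445, 80, 25])]
scene press [(0.96, [551, 48, -1])]
scene ramekin [(0.41, [449, 298, 0])]
scene jam_jar [(0.64, [583, 154, 2])]
scene saucer [(0.56, [529, -40, 1]), (0.5, [447, 298, -1])]
```

```bash
python3 -m jog '[{"claw":0.6,"xyz":[0,0.003,-0.2],"rotation":[0,0,0]},{"claw":0.6,"xyz":[0,0.003,-0.4],"rotation":[0,0,0]},{"claw":0.6,"xyz":[0,0.003,-0.58],"rotation":[0,0,0]},{"claw":0.6,"xyz":[0,0.003,-0.68],"rotation":[0,0,0]},{"claw":0.6,"xyz":[0,0.003,-0.73],"rotation":[0,0,0]}]' 60
python3 -m jog '[{"claw":0.6,"xyz":[0,0,0],"rotation":[0,0,0]},{"claw":0,"xyz":[0,0,0],"rotation":[0,0,0]},{"claw":0,"xyz":[0,0,0],"rotation":[0,0,0]},{"claw":0,"xyz":[0,0,0],"rotation":[0,0,0]},{"claw":0,"xyz":[0,0,0],"rotation":[0,0,0]}]' 80
python3 -m jog '[{"claw":0,"xyz":[0,0,0],"rotation":[0,0,0]},{"claw":0,"xyz":[0,0,0.05],"rotation":[0,0,0]},{"claw":0,"xyz":[0,0,0.1],"rotation":[0,0,0]},{"claw":0,"xyz":[0,0,0.2],"rotation":[0,0,0]},{"claw":0,"xyz":[0,0,0.3],"rotation":[0,0,0]}]' 80
python3 -m jog '[{"claw":0,"xyz":[0,0,0.08],"rotation":[0,0,0]},{"claw":0,"xyz":[0,0,0.15],"rotation":[0,0,0]},{"claw":0,"xyz":[0,0,0.23],"rotation":[0,0,0]},{"claw":0,"xyz":[0,0,0.27],"rotation":[0,0,0]},{"claw":0,"xyz":[0,0,0.27],"rotation":[0,0,0]}]' 80
python3 - <<'E'
from h import *
s=state(); print(s["clock"],s["ee_pos"],s["eef_rot"])
for c in ["wrist","top","scene"]:
    p=snap(c); 
    if c=="wrist": save(p,"w2")
    for t in ["lever_grip","lever_eye","lever","bracket_hole","cup_floor","press"]: print(c,t,lm(p,t))
E
```

```text
clock: 4.88
ee_pos: [0.4797, 0.2996, 0.0484]
eef_rot: [-0.001, -0.014, 1.0, -0.001]
contact_force: [-0.2, 0.3, -0.2]
gripper_width: 0.0511
grip_force: 0.0
clock: 5.5
ee_pos: [0.4819, 0.3009, 0.0521]
eef_rot: [0.001, -0.014, 1.0, 0.001]
contact_force: [0.2, -0.3, 6.2]
gripper_width: 0.0128
grip_force: 79.2
clock: 6.12
ee_pos: [0.4802, 0.3, 0.1415]
eef_rot: [-0.0, -0.014, 1.0, -0.0]
contact_force: [0.6, 0.6, -3.8]
gripper_width: 0.0125
grip_force: 78.2
clock: 6.75
ee_pos: [0.4809, 0.3004, 0.2222]
eef_rot: [0.001, -0.014, 1.0, 0.001]
contact_force: [-0.1, 0.2, -4.6]
gripper_width: 0.0133
grip_force: 78.5
6.75 [0.48087048 0.3004387  0.22221236] [ 6.57719098e-04 -1.42995977e-02  9.99897388e-01  5.50398738e-04]
wrist lever_grip [(0.71, [477, 301, 230]), (0.58, [567, 468, 60])]
wrist lever_eye [(0.63, [592, 544, 64])]
wrist lever [(0.98, [450, 303, 172]), (0.67, [549, 438, -1]), (0.49, [530, -34, -2])]
wrist bracket_hole [(0.6, [553, 55, 84])]
wrist cup_floor [(0.76, [446, 78, 25])]
wrist press [(0.56, [550, 54, -1])]
top lever_grip [(0.67, [569, 474, 57]), (0.49, [523, -332, 1])]
top lever_eye [(0.63, [594, 542, 63]), (0.55, [556, 304, 231])]
top lever [(0.54, [551, 56, -1]), (0.35, [522, -332, 1])]
top bracket_hole [(0.57, [548, 57, 80])]
top cup_floor [(0.57, [440, 83, 22]), (0.35, [578, 152, 6])]
top press [(0.83, [549, 59, -2])]
scene lever_grip [(0.75, [482, 303, 227]), (0.59, [561, 472, 60])]
scene lever_eye [(0.89, [591, 540, 60]), (0.59, [557, 306, 227]), (0.26, [434, -297, 51])]
scene lever [(0.91, [553, 442, 2]), (0.88, [450, 298, 169]), (0.63, [405, -296, 45])]
scene bracket_hole [(0.92, [550, 54, 85])]
scene cup_floor [(0.63, [445, 81, 25])]
scene press [(0.6, [553, 50, 2])]
```

```bash
python3 -m jog '[{"claw":0,"xyz":[-0.005,-0.12,0],"rotation":[0,0,-0.03]},{"claw":0,"xyz":[-0.01,-0.28,0],"rotation":[0,0,-0.08]},{"claw":0,"xyz":[-0.02,-0.46,0],"rotation":[0,0,-0.13]},{"claw":0,"xyz":[-0.025,-0.63,0],"rotation":[0,0,-0.16]},{"claw":0,"xyz":[-0.025,-0.72,0],"rotation":[0,0,-0.172]}]' 80
python3 -m jog '[{"claw":0,"xyz":[0,-0.035,0],"rotation":[0,0,0]},{"claw":0,"xyz":[0,-0.035,0],"rotation":[0,0,0]},{"claw":0,"xyz":[0,-0.035,0],"rotation":[0,0,0]},{"claw":0,"xyz":[0,-0.035,0],"rotation":[0,0,0]},{"claw":0,"xyz":[0,-0.035,0],"rotation":[0,0,0]}]' 80
python3 - <<'E'
from h import *
s=state(); print(s["clock"],s["ee_pos"],s["eef_rot"])
for c in ["wrist","top","scene"]:
    p=snap(c); save(p,c+"3")
    for t in ["lever_grip","lever_eye","lever","bracket_hole","cup_floor","press"]: print(c,t,lm(p,t))
E
```

```text
clock: 8.43
ee_pos: [0.4731, 0.0811, 0.2217]
eef_rot: [0.0, 0.123, 0.992, 0.0]
contact_force: [-0.2, -0.6, -4.0]
gripper_width: 0.0126
grip_force: 78.7
clock: 9.05
ee_pos: [0.4731, 0.0745, 0.2212]
eef_rot: [-0.0, 0.12, 0.993, -0.0]
contact_force: [-0.0, -0.4, -3.3]
gripper_width: 0.0129
grip_force: 78.7
9.05 [0.47306517 0.07451091 0.22122186] [-8.93115307e-05  1.19812473e-01  9.92796535e-01 -6.03180615e-05]
wrist lever_grip [(0.98, [471, 73, 229])]
wrist lever_eye []
wrist lever [(0.74, [552, 441, -1]), (0.68, [446, 83, 170]), (0.54, [425, -300, 51])]
wrist bracket_hole []
wrist cup_floor []
wrist press []
top lever_grip [(0.92, [569, 473, 59])]
top lever_eye [(0.93, [591, 545, 62])]
top lever [(0.59, [553, 443, -1]), (0.38, [410, -294, 3])]
top bracket_hole []
top cup_floor [(0.31, [497, 199, 1])]
top press [(0.66, [553, 57, -5])]
scene lever_grip [(0.82, [476, 76, 227]), (0.62, [562, 469, 61])]
scene lever_eye [(0.87, [549, 60, 228]), (0.36, [474, 76, 227])]
scene lever [(0.94, [441, 81, 168]), (0.74, [549, 447, 1])]
scene bracket_hole [(0.65, [552, 55, 87])]
scene cup_floor [(0.87, [444, 76, 26]), (0.72, [552, 51, 2]), (0.28, [532, -37, -1])]
scene press [(0.83, [554, 51, -2])]
```

View pics/wrist3.png

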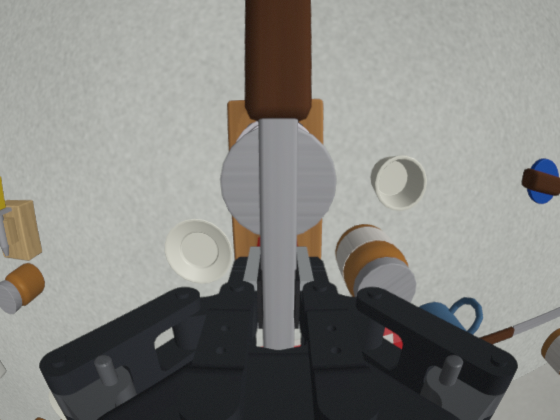

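The wrist picture shows the lever centred over the board. The board's far corners are at about (228,101) and (323,100), and its side edges pass near (234,250) and (321,250). I'll check the press yaw from these edges.

```bash
python3 - <<'E'
from h import *
p=snap("wrist"); K=np.array(p["intrinsics"]); I=np.array(p["pixels"]).astype(int)
def ray(u,v,z):
    x,y=(u-K[0,2])/K[0,0],(v-K[1,2])/K[1,1]; r=np.hypot(x,y)
    d=np.array([x/r*np.sin(r),y/r*np.sin(r),np.cos(r)]); d=p["C2W"][:3,:3]@d; o=p["C2W"][:3,3]
    return (o+d*(z-o[2])/d[2])[:2]*1000
B=I[:,:,0]-I[:,:,2]  # wood is strongly red-blue
L=[];Rr=[]
for v in list(range(106,126,2))+list(range(234,250,2)):
    c=np.where(B[v,215:340]>40)[0]+215
    L.append(ray(c[0]-.5,v,.02)); 
    if v<240: Rr.append(ray(c[-1]+.5,v,.02))
for n,P in(("L",L),("R",Rr)):
    P=np.array(P); d=np.linalg.svd(P-P.mean(0))[2][0]; d*=np.sign(-d[0])
    nrm=np.array([-d[1],d[0]]); print(n,len(P),"yaw",np.degrees(np.arctan2(d[1],d[0])),P[0],P[-1],"offset",P.mean(0)@nrm, "resid",np.abs((P-P.mean(0))@nrm).max())
print([ray(u,100,.02) for u in(228,323)])
for t in (166.2,165.5,167): 
    nrm=np.array([-np.sin(np.radians(t)),np.cos(np.radians(t))]);print(t,[float(np.mean(np.array(P)@nrm)) for P in(L,Rr)], np.array([550.3,54.6])@nrm,np.array([443.5,80.6])@nrm)
E
```

```text
L 18 yaw 166.99383949460196 [380.43408627  43.76892036] [531.655909    9.4478588] offset -128.94955131169937 resid 0.68457980303652
R 13 yaw 166.8295564745989 [404.10028922 139.10480478] [543.24633822 106.6086683 ] offset -227.5075563557199 resid 0.07523274836676908
[array([374.51505285,  45.81960591]), array([397.91362881, 140.04648895])]
166.2 [-134.91158731085292, -231.9042391739548] -184.2888933885593 -184.0630113968174
165.5 [-140.14740371144686, -236.7599882353594] -190.64497739580375 -189.0762316126202
167 [-128.9031853008981, -226.31246945816605] -176.99117074270285 -178.30001982319416
```

```bash
python3 -m jog '[{"claw":0,"xyz":[-0.001,-0.007,-0.05],"rotation":[0,0,0.007]},{"claw":0,"xyz":[-0.001,-0.007,-0.15],"rotation":[0,0,0.007]},{"claw":0,"xyz":[-0.001,-0.007,-0.25],"rotation":[0,0,0.007]},{"claw":0,"xyz":[-0.001,-0.007,-0.32],"rotation":[0,0,0.007]},{"claw":0,"xyz":[-0.001,-0.007,-0.32],"rotation":[0,0,0.007]}]' 80
python3 - <<'E'
from h import *
s=state(); print(s["clock"],s["ee_pos"],s["eef_rot"])
p=snap("wrist");save(p,"w4"); p=snap("scene");cv2.imwrite("pics/s4.png",cv2.resize(np.array(p["pixels"])[180:280,260:400,::-1],None,fx=5,fy=5,interpolation=cv2.INTER_CUBIC))
for t in ["lever_grip","lever_eye","lever","bracket_hole","cup_floor","press"]: print(t,lm(p,t))
E
```

```text
clock: 10.78
ee_pos: [0.4708, 0.0709, 0.1229]
eef_rot: [-0.002, 0.115, 0.993, -0.001]
contact_force: [-0.9, 0.7, -3.7]
gripper_width: 0.0127
grip_force: 78.5
10.775 [0.47077505 0.07094681 0.12291851] [-0.00228055  0.11501049  0.99336094 -0.00119356]
lever_grip [(0.96, [565, 469, 57]), (0.71, [475, 76, 134]), (0.47, [379, -289, 49])]
lever_eye [(0.8, [592, 542, 59]), (0.76, [546, 60, 133])]
lever [(0.97, [553, 441, 4]), (0.56, [440, 77, 73])]
bracket_hole [(0.65, [552, 55, 84])]
cup_floor [(0.63, [445, 79, 25])]
press [(0.87, [553, 49, -1]), (0.69, [447, 80, 23]), (0.44, [547, 56, 131])]
```

View pics/s4.png

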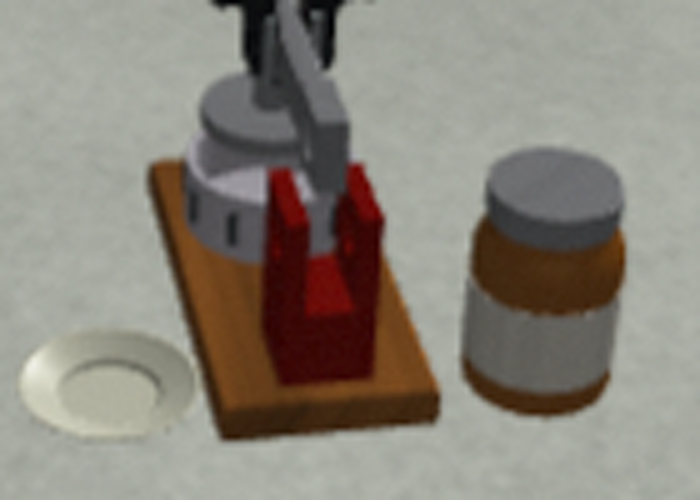

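The crop shows the plunger over the cup and the eye face at about (330,160) above the ear gap (centre about 324). That is a couple of mm toward the jar. I'll average some measurements.

```bash
python3 - <<'E'
from h import *
from collections import defaultdict
D=defaultdict(list)
for i in range(6):
    s=state(); D["tcp"].append(np.array(s["ee_pos"])*1000); D["rot"].append(np.array(s["eef_rot"])*1000)
    for c in ["scene","top","wrist"] if i<3 else ["scene"]:
        p=snap(c)
        for t,r in {"lever_grip":(472,73,132),"lever_eye":(550,55,132),"lever":(443,80,72),"bracket_hole":(551,55,85),"cup_floor":(443,80,24)}.items():
            for d in landmark_of(p,t):
                w=W(p,d["point"])*1000
                if np.linalg.norm(w-r)<16: D[c+" "+t].append(w)
for k,v in D.items(): print(k,len(v),np.round(np.mean(v,0),1),np.round(np.std(v,0),1))
E
```

```text
tcp 6 [472.9  71.7 125.5] [0.2 0.  0.3]
rot 6 [1.000e-01 1.151e+02 9.934e+02 1.000e-01] [0.2 0.  0.  0.1]
scene lever_grip 6 [473.9  74.5 131.9] [1.8 0.7 1.3]
scene lever_eye 6 [547.5  55.9 130.5] [1.4 1.4 1.2]
scene lever 6 [443.3  79.3  73.6] [1.8 1.6 1.4]
scene bracket_hole 6 [551.5  53.3  84.4] [1.7 1.8 0.4]
scene cup_floor 6 [443.6  80.4  24.5] [1.7 1.1 1.5]
top bracket_hole 3 [547.5  53.9  80.3] [0.7 0.1 1.5]
wrist lever_grip 3 [471.4  71.9 135.2] [2.  0.3 0.3]
wrist lever 3 [442.9  81.5  72.3] [2.1 0.3 0.6]
```

View pics/w4.png

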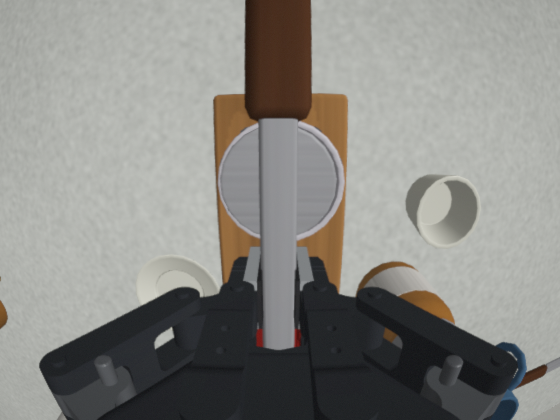

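The wrist picture shows the plunger disc and cup rim concentric at about (280,181), with the lever centred on the board. I'll lower it.

```bash
python3 -m jog '[{"claw":0,"xyz":[0,0,-0.03],"rotation":[0,0,0]},{"claw":0,"xyz":[0,0,-0.06],"rotation":[0,0,0]},{"claw":0,"xyz":[0,0,-0.09],"rotation":[0,0,0]},{"claw":0,"xyz":[0,0,-0.11],"rotation":[0,0,0]},{"claw":0,"xyz":[0,0,-0.11],"rotation":[0,0,0]}]' 80
python3 -m jog '[{"claw":0,"xyz":[0,0,-0.015],"rotation":[0,0,0]},{"claw":0,"xyz":[0,0,-0.03],"rotation":[0,0,0]},{"claw":0,"xyz":[0,0,-0.04],"rotation":[0,0,0]},{"claw":0,"xyz":[0,0,-0.045],"rotation":[0,0,0]},{"claw":0,"xyz":[0,0,-0.045],"rotation":[0,0,0]}]' 80
python3 - <<'E'
from h import *
s=state(); print(s["clock"],s["ee_pos"],s["contact_force"])
p=snap("scene");cv2.imwrite("pics/s5.png",cv2.resize(np.array(p["pixels"])[180:280,260:400,::-1],None,fx=5,fy=5,interpolation=cv2.INTER_CUBIC))
for t in ["lever_grip","lever_eye","lever","bracket_hole"]: print(t,lm(p,t))
E
```

```text
clock: 15.4
ee_pos: [0.4724, 0.0715, 0.0917]
eef_rot: [-0.001, 0.115, 0.993, -0.0]
contact_force: [0.4, 0.3, -5.0]
gripper_width: 0.013
grip_force: 78.7
clock: 16.02
ee_pos: [0.4728, 0.0716, 0.0788]
eef_rot: [-0.0, 0.115, 0.993, -0.0]
contact_force: [-0.2, -0.5, -4.5]
gripper_width: 0.0131
grip_force: 78.7
16.025 [0.47278891 0.07160949 0.07878142] [-0.19837642 -0.50038033 -4.48338545]
lever_grip [(0.94, [474, 75, 84]), (0.88, [564, 469, 57])]
lever_eye [(0.68, [592, 544, 56])]
lever [(0.8, [552, 443, 3]), (0.62, [443, 78, 27])]
bracket_hole []
```

```bash
python3 -m jog '[{"claw":0,"xyz":[0,0,-0.005],"rotation":[0,0,0]},{"claw":0,"xyz":[0,0,-0.01],"rotation":[0,0,0]},{"claw":0,"xyz":[0,0,-0.014],"rotation":[0,0,0]},{"claw":0,"xyz":[0,0,-0.017],"rotation":[0,0,0]},{"claw":0,"xyz":[0,0,-0.017],"rotation":[0,0,0]}]' 80
```

```text
clock: 16.9
ee_pos: [0.4733, 0.0716, 0.076]
eef_rot: [-0.0, 0.115, 0.993, 0.0]
contact_force: [-5.9, -2.0, 15.0]
gripper_width: 0.013
grip_force: 81.7
```

View pics/s5.png

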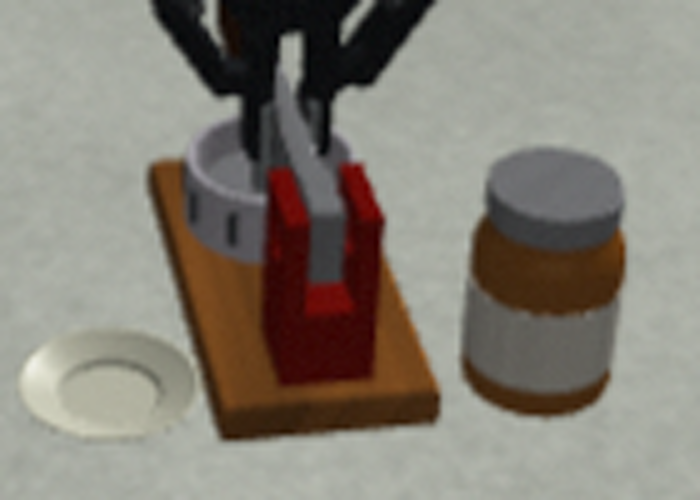

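The crop shows the eye standing between the ears at about (327,245), clear of both. The 15 N reading says the plunger is on the floor. I'll release, rise and go to the pin.

```bash
python3 -m jog '[{"claw":0.2,"xyz":[0,0,0.007],"rotation":[0,0,0]},{"claw":0.3,"xyz":[0,0,0.007],"rotation":[0,0,0]},{"claw":0.4,"xyz":[0,0,0.007],"rotation":[0,0,0]},{"claw":0.4,"xyz":[0,0,0.007],"rotation":[0,0,0]},{"claw":0.4,"xyz":[0,0,0.02],"rotation":[0,0,0]}]' 60
python3 -m jog '[{"claw":0.4,"xyz":[0,0,0.08],"rotation":[0,0,0]},{"claw":0.4,"xyz":[0,0,0.2],"rotation":[0,0,0]},{"claw":0.4,"xyz":[0,0,0.36],"rotation":[0,0,0]},{"claw":0.4,"xyz":[0,0,0.5],"rotation":[0,0,0]},{"claw":0.4,"xyz":[0,0,0.52],"rotation":[0,0,0]}]' 60
python3 -m jog '[{"claw":0.5,"xyz":[-0.05,-0.12,0],"rotation":[0,0,0]},{"claw":0.5,"xyz":[-0.11,-0.3,0],"rotation":[0,0,0.05]},{"claw":0.5,"xyz":[-0.17,-0.5,0],"rotation":[0,0,0.1]},{"claw":0.5,"xyz":[-0.23,-0.7,0],"rotation":[0,0,0.1]},{"claw":0.5,"xyz":[-0.28,-0.88,0],"rotation":[0,0,0.1]}]' 60
python3 -m jog '[{"claw":0.6,"xyz":[-0.02,-0.2,0],"rotation":[0,0,0]},{"claw":0.6,"xyz":[-0.02,-0.3,0],"rotation":[0,0,0]},{"claw":0.6,"xyz":[-0.02,-0.32,0],"rotation":[0,0,0]},{"claw":0.6,"xyz":[-0.02,-0.32,0],"rotation":[0,0,0]},{"claw":0.6,"xyz":[-0.02,-0.32,0],"rotation":[0,0,0]}]' 60
python3 - <<'E'
from h import *
s=state(); print(s["clock"],s["ee_pos"],s["eef_rot"],s["joint_pos"])
p=snap("wrist");save(p,"w6")
for t in ["pin_grip","pin_mid","pin","rest"]: print(t,lm(p,t))
p=snap("scene");
for t in ["pin_grip","pin_mid","lever_eye","lever_grip"]: print(t,lm(p,t))
p=snap("top");save(p,"t6")
for t in ["pin_grip","pin_mid","lever_eye","lever_grip"]: print(t,lm(p,t))
print(state()["clock"])
E
```

```text
clock: 17.52
ee_pos: [0.4725, 0.0715, 0.0795]
eef_rot: [-0.0, 0.115, 0.993, -0.0]
contact_force: [-0.3, 0.1, 0.4]
gripper_width: 0.0341
grip_force: 0.0
clock: 18.15
ee_pos: [0.4747, 0.072, 0.2393]
eef_rot: [0.003, 0.115, 0.993, 0.002]
contact_force: [-0.8, -0.1, 0.0]
gripper_width: 0.0343
grip_force: 0.0
clock: 18.77
ee_pos: [0.3873, -0.1942, 0.235]
eef_rot: [-0.0, 0.037, 0.999, 0.0]
contact_force: [0.2, 0.0, -0.2]
gripper_width: 0.0426
grip_force: 0.0
clock: 19.4
ee_pos: [0.3832, -0.2867, 0.2353]
eef_rot: [-0.0, 0.035, 0.999, 0.0]
contact_force: [-0.2, -0.6, -0.6]
gripper_width: 0.0513
grip_force: 0.0
19.4 [ 0.38317882 -0.28667376  0.23530387] [-3.64002246e-04  3.54539974e-02  9.99371151e-01  4.29648222e-04] [-0.35810534 -0.11353084  0.89754691  1.89111484  0.09105735  1.32349636
  2.01372343]
pin_grip [(0.78, [381, -283, 50]), (0.62, [328, -368, 20])]
pin_mid [(0.93, [293, -399, 12]), (0.91, [427, -297, 49])]
pin [(0.98, [309, -390, 18]), (0.81, [405, -291, 48])]
rest [(0.86, [407, -295, -3]), (0.57, [526, -33, 1])]
pin_grip [(0.8, [379, -288, 51]), (0.71, [330, -370, 11]), (0.41, [443, 77, 22])]
pin_mid [(0.79, [435, -297, 51]), (0.66, [293, -405, 8])]
lever_eye [(0.89, [548, 58, 81]), (0.73, [587, 540, 57])]
lever_grip [(0.98, [474, 78, 83]), (0.72, [562, 473, 60]), (0.71, [551, 60, 81])]
pin_grip []
pin_mid [(0.64, [427, -295, 51]), (0.55, [528, -36, -3]), (0.4, [295, -402, 14])]
lever_eye [(0.94, [590, 544, 64]), (0.68, [546, 53, 88])]
lever_grip [(0.63, [567, 472, 58]), (0.56, [468, 72, 85]), (0.54, [522, -333, -1])]
20.15
```

View pics/w6.png

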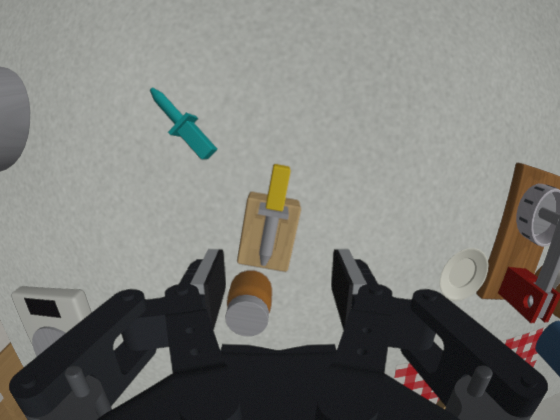

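The wrist picture shows the pin with its yellow handle at (278,187) and tip at (265,262), and the honey jar beyond at (248,300). Joint 7 is at 2.01, so the +81° turn needed later would run out of range. I'll grasp with the tool half a turn round.

```bash
for i in 1; do python3 -m jog '[{"claw":0.6,"xyz":[0,0,0],"rotation":[0,0,-0.1]},{"claw":0.6,"xyz":[0,0,0],"rotation":[0,0,-0.215]},{"claw":0.6,"xyz":[0,0,0],"rotation":[0,0,-0.33]},{"claw":0.6,"xyz":[0,0,0],"rotation":[0,0,-0.445]},{"claw":0.6,"xyz":[0,0,0],"rotation":[0,0,-0.56]}]'; done
python3 -m jog '[{"claw":0.6,"xyz":[0,0,0],"rotation":[0,0,-0.115]},{"claw":0.6,"xyz":[0,0,0],"rotation":[0,0,-0.23]},{"claw":0.6,"xyz":[0,0,0],"rotation":[0,0,-0.345]},{"claw":0.6,"xyz":[0,0,0],"rotation":[0,0,-0.46]},{"claw":0.6,"xyz":[0,0,0],"rotation":[0,0,-0.57]}]'
python3 -m jog '[{"claw":0.6,"xyz":[0,0,0],"rotation":[0,0,-0.115]},{"claw":0.6,"xyz":[0,0,0],"rotation":[0,0,-0.23]},{"claw":0.6,"xyz":[0,0,0],"rotation":[0,0,-0.345]},{"claw":0.6,"xyz":[0,0,0],"rotation":[0,0,-0.46]},{"claw":0.6,"xyz":[0,0,0],"rotation":[0,0,-0.57]}]'
python3 -m jog '[{"claw":0.6,"xyz":[0,0,0],"rotation":[0,0,-0.115]},{"claw":0.6,"xyz":[0,0,0],"rotation":[0,0,-0.23]},{"claw":0.6,"xyz":[0,0,0],"rotation":[0,0,-0.345]},{"claw":0.6,"xyz":[0,0,0],"rotation":[0,0,-0.356]},{"claw":0.6,"xyz":[0,0,0],"rotation":[0,0,-0.356]}]'
cat >> h.py <<'E'
def ray(p,u,v,z):
    K=np.array(p["intrinsics"]); x,y=(u-K[0,2])/K[0,0],(v-K[1,2])/K[1,1]
    if "mount" in p:
        r=np.hypot(x,y)+1e-9; d=np.array([x/r*np.sin(r),y/r*np.sin(r),np.cos(r)])
    else: d=np.array([x,y,1.])
    d=p["C2W"][:3,:3]@d; o=p["C2W"][:3,3]; return (o+d*(z-o[2])/d[2])*1000
def yellow(p,z=.061):
    I=np.array(p["pixels"]); H=cv2.cvtColor(I,cv2.COLOR_RGB2HSV)
    m=((H[:,:,0]>20)&(H[:,:,0]<33)&(H[:,:,1]>150)&(H[:,:,2]>90)).astype(np.uint8)
    n,l,st,_=cv2.connectedComponentsWithStats(m); k=1+np.argmax(st[1:,4])
    v,u=np.where(l==k); P=np.array([ray(p,a,b,z)[:2] for a,b in zip(u,v)]).astype(np.float32)
    (c,sz,a)=cv2.minAreaRect(P); d=np.linalg.svd(P-P.mean(0))[2][0]
    return len(u),np.round(c,1),np.round(sz,1),"yaw",round(float(np.degrees(np.arctan2(d[1],d[0]))%180),1)
E
python3 - <<'E'
from h import *
s=state(); print(s["clock"],s["ee_pos"],s["eef_rot"],s["joint_pos"])
for c in["wrist","top"]:
    p=snap(c);print(c,yellow(p));save(p,c+"7")
    if c=="wrist":
        for t in ["pin_grip","pin_mid","pin"]: print(t,lm(p,t))
E
```

```text
clock: 20.78
ee_pos: [0.3828, -0.2884, 0.2357]
eef_rot: [-0.0, 0.461, 0.887, -0.0]
contact_force: [-0.9, -0.4, -0.9]
gripper_width: 0.0514
grip_force: 0.0
clock: 21.4
ee_pos: [0.3828, -0.2884, 0.2357]
eef_rot: [0.0, 0.8, 0.6, -0.0]
contact_force: [-0.2, -0.4, 0.4]
gripper_width: 0.0511
grip_force: 0.0
clock: 22.02
ee_pos: [0.3828, -0.2884, 0.2357]
eef_rot: [0.0, 0.981, 0.195, -0.0]
contact_force: [0.2, 0.3, -0.2]
gripper_width: 0.051
grip_force: 0.0
clock: 22.65
ee_pos: [0.3828, -0.2884, 0.2357]
eef_rot: [0.0, 0.997, -0.079, -0.0]
contact_force: [-0.2, -0.4, 0.7]
gripper_width: 0.0512
grip_force: 0.0
22.65 [ 0.38280955 -0.28840593  0.23571748] [ 4.38904690e-05  9.96841949e-01 -7.94111171e-02 -4.38150248e-05] [-0.13185351 -0.08157926  0.69421759  1.88511534  0.05397246  1.31962051
 -1.18248806]
wrist (694, array([ 382.4, -286.4]), array([16.3, 41.4]), 'yaw', 165.6)
pin_grip [(0.76, [380, -284, 51]), (0.57, [328, -371, 21])]
pin_mid [(0.98, [425, -298, 50]), (0.68, [292, -398, 9])]
pin [(0.86, [312, -387, 16]), (0.82, [410, -293, 49])]
top (102, array([ 380.9, -283.2]), array([18.8, 43.3]), 'yaw', 164.0)
```

```bash
python3 -m jog '[{"claw":0.6,"xyz":[-0.003,0.008,-0.15],"rotation":[0,0,-0.045]},{"claw":0.6,"xyz":[-0.003,0.008,-0.33],"rotation":[0,0,-0.045]},{"claw":0.6,"xyz":[-0.003,0.008,-0.5],"rotation":[0,0,-0.045]},{"claw":0.6,"xyz":[-0.003,0.008,-0.55],"rotation":[0,0,-0.045]},{"claw":0.6,"xyz":[-0.003,0.008,-0.55],"rotation":[0,0,-0.045]}]' 60
python3 - <<'E'
from h import *
p=snap("wrist"); s=state(); print(s["clock"],s["ee_pos"],s["eef_rot"]); print(yellow(p)); save(p,"w8")
E
python3 -m jog '[{"claw":0.6,"xyz":[0,0,-0.05],"rotation":[0,0,0]},{"claw":0.6,"xyz":[0,0,-0.104],"rotation":[0,0,0]},{"claw":0.6,"xyz":[0,0,-0.104],"rotation":[0,0,0]},{"claw":0.6,"xyz":[0,0,-0.104],"rotation":[0,0,0]},{"claw":0.6,"xyz":[0,0,-0.104],"rotation":[0,0,0]}]' 60
```

```text
clock: 23.52
ee_pos: [0.3818, -0.2861, 0.0708]
eef_rot: [0.0, 0.993, -0.116, -0.001]
contact_force: [0.5, -0.2, 0.0]
gripper_width: 0.051
grip_force: 0.0
23.575 [ 0.38281101 -0.28663199  0.07196324] [ 4.38413176e-04  9.93275645e-01 -1.15770869e-01  6.37894373e-04]
(2628, array([ 382.4, -286.6]), array([16.9, 40.9]), 'yaw', 164.8)
clock: 24.2
ee_pos: [0.3822, -0.2862, 0.0399]
eef_rot: [0.0, 0.993, -0.116, 0.0]
contact_force: [0.5, -1.5, 0.8]
gripper_width: 0.0512
grip_force: 0.0
```

View pics/w8.png

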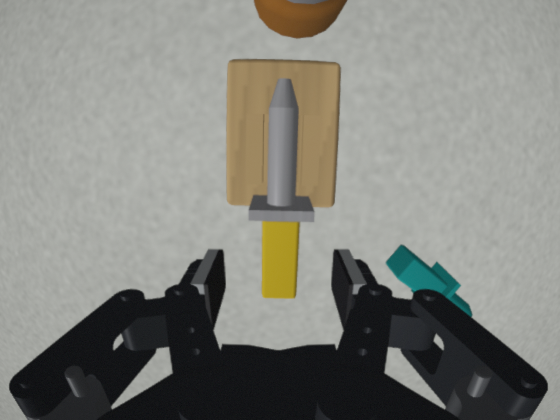

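The wrist picture shows the handle (263–299, rows 222–298) between the open pads. The shaft leans about 1.5° from the tool axis. I'll correct that, grip and lift.

```bash
python3 -m jog '[{"claw":0.6,"xyz":[0,0,0],"rotation":[0,0,-0.017]},{"claw":0,"xyz":[0,0,0],"rotation":[0,0,-0.017]},{"claw":0,"xyz":[0,0,0],"rotation":[0,0,-0.017]},{"claw":0,"xyz":[0,0,0],"rotation":[0,0,-0.017]},{"claw":0,"xyz":[0,0,0],"rotation":[0,0,-0.017]}]' 80
python3 -m jog '[{"claw":0,"xyz":[0,0,0],"rotation":[0,0,0]},{"claw":0,"xyz":[0,0,0.04],"rotation":[0,0,0]},{"claw":0,"xyz":[0,0,0.09],"rotation":[0,0,0]},{"claw":0,"xyz":[0,0,0.2],"rotation":[0,0,0]},{"claw":0,"xyz":[0,0,0.34],"rotation":[0,0,0]}]' 80
python3 - <<'E'
from h import *
s=state(); print(s["clock"],s["ee_pos"],s["eef_rot"],s["joint_pos"])
p=snap("wrist");save(p,"w9")
for t in ["pin_grip","pin_mid","pin"]: print(t,lm(p,t))
p=snap("scene")
for t in ["pin_grip","pin_mid","lever_eye","bracket_hole"]: print(t,lm(p,t))
E
```

```text
clock: 24.82
ee_pos: [0.3821, -0.286, 0.0398]
eef_rot: [-0.0, 0.992, -0.129, 0.0]
contact_force: [-1.1, 1.6, 5.1]
gripper_width: 0.0167
grip_force: 78.2
clock: 25.45
ee_pos: [0.3813, -0.2858, 0.1427]
eef_rot: [0.0, 0.992, -0.129, -0.001]
contact_force: [0.8, -0.5, -1.1]
gripper_width: 0.017
grip_force: 78.0
25.45 [ 0.38126115 -0.28582158  0.14269952] [ 7.68929325e-05  9.91605162e-01 -1.29301415e-01 -5.82910629e-04] [-0.13823156  0.01056404  0.73748727  2.01199882 -0.00714397  1.12275466
 -1.22779595]
pin_grip [(0.95, [328, -370, 17]), (0.91, [382, -285, 153]), (0.2, [426, -298, 151])]
pin_mid [(0.73, [292, -398, 13]), (0.57, [425, -302, 153])]
pin [(0.78, [406, -287, 151]), (0.74, [310, -390, 16])]
pin_grip [(0.92, [328, -369, 18]), (0.72, [380, -289, 153])]
pin_mid [(0.71, [294, -405, 9]), (0.7, [433, -299, 154]), (0.63, [444, 81, 26]), (0.57, [380, -288, 152])]
lever_eye [(0.64, [546, 61, 82]), (0.58, [588, 545, 60])]
bracket_hole [(0.65, [549, 55, 85])]
```

View pics/w9.png

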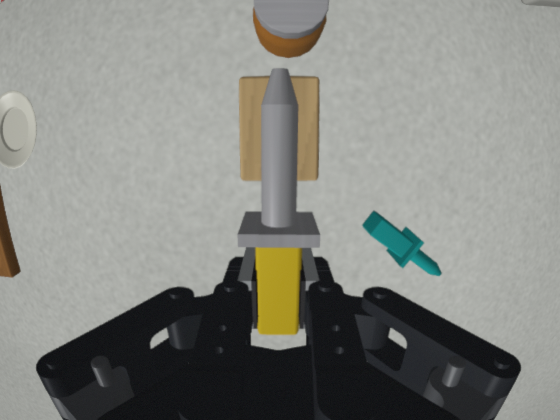

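The wrist picture shows the pin gripped in line with the tool: shaft centred on column 279 from the collar at row 230 to the tip at row 70. I'll carry it to the saucer side of the press, tip toward the ear.

```bash
python3 -m jog '[{"claw":0,"xyz":[0.04,0.05,0.02],"rotation":[0,0,0.08]},{"claw":0,"xyz":[0.1,0.13,0.05],"rotation":[0,0,0.19]},{"claw":0,"xyz":[0.17,0.25,0.07],"rotation":[0,0,0.3]},{"claw":0,"xyz":[0.25,0.37,0.07],"rotation":[0,0,0.41]},{"claw":0,"xyz":[0.33,0.48,0.07],"rotation":[0,0,0.52]}]' 80
python3 -m jog '[{"claw":0,"xyz":[0.06,0.1,0],"rotation":[0,0,0.11]},{"claw":0,"xyz":[0.1,0.18,-0.02],"rotation":[0,0,0.22]},{"claw":0,"xyz":[0.136,0.24,-0.04],"rotation":[0,0,0.33]},{"claw":0,"xyz":[0.136,0.24,-0.07],"rotation":[0,0,0.44]},{"claw":0,"xyz":[0.136,0.24,-0.07],"rotation":[0,0,0.499]}]' 80
python3 -m jog '[{"claw":0,"xyz":[0,0,0],"rotation":[0,0,0]},{"claw":0,"xyz":[0,0,0],"rotation":[0,0,0]},{"claw":0,"xyz":[0,0,0],"rotation":[0,0,0]},{"claw":0,"xyz":[0,0,0],"rotation":[0,0,0]},{"claw":0,"xyz":[0,0,0],"rotation":[0,0,0]}]' 80
python3 - <<'E'
from h import *
s=state(); print(s["clock"],s["ee_pos"],s["eef_rot"],s["joint_pos"])
p=snap("wrist");save(p,"w10")
for t in ["pin_grip","pin_mid","bracket_hole","cup_floor","lever_eye","lever_grip"]: print(t,lm(p,t))
p=snap("scene")
for t in ["pin_grip","pin_mid","lever_eye","bracket_hole"]: print(t,lm(p,t))
E
```

```text
clock: 26.52
ee_pos: [0.4812, -0.1406, 0.1618]
eef_rot: [-0.0, 0.961, 0.278, -0.001]
contact_force: [1.0, -0.9, -1.3]
gripper_width: 0.0164
grip_force: 78.1
clock: 27.15
ee_pos: [0.5207, -0.0696, 0.1396]
eef_rot: [-0.001, 0.782, 0.623, -0.002]
contact_force: [0.5, 0.0, -0.4]
gripper_width: 0.0166
grip_force: 78.1
clock: 27.78
ee_pos: [0.5217, -0.07, 0.1416]
eef_rot: [0.0, 0.783, 0.622, 0.0]
contact_force: [-0.5, -0.3, -1.5]
gripper_width: 0.0167
grip_force: 78.0
27.775 [ 0.52174242 -0.06996505  0.14160846] [7.81842262e-05 7.83370949e-01 6.21554459e-01 6.67671227e-05] [-0.34207488  0.13399745  0.45896351  1.89491514 -0.06556208  1.12703546
 -0.08785421]
pin_grip []
pin_mid [(0.76, [530, -23, 153]), (0.35, [448, 78, 25])]
bracket_hole [(0.84, [554, 54, 84])]
cup_floor []
lever_eye [(0.94, [548, 57, 88])]
lever_grip [(0.96, [470, 70, 88])]
pin_grip [(0.9, [330, -369, 17]), (0.56, [522, -72, 152])]
pin_mid [(0.74, [537, -23, 150])]
lever_eye [(0.72, [549, 56, 82]), (0.67, [591, 542, 57])]
bracket_hole [(0.6, [549, 56, 84])]
```

View pics/w10.png

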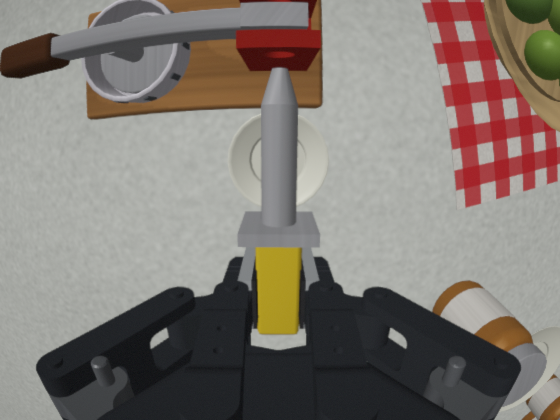

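The wrist picture shows the ear's outer face at columns 237–322 with its hole at about (281,54), and the pin tip at (280,70), nearly in line. I have no views left, so I'll compare the hole and the pin's line numerically.

```bash
python3 - <<'E'
from h import *
I=cv2.imread("pics/w10.png")[:,:,::-1].astype(int)
s=state(); p=viewer.capture("wrist"); T=np.eye(4); T[:3,:3]=R_(s["eef_rot"]).as_matrix(); T[:3,3]=s["ee_pos"]; p["C2W"]=T@np.array(p["mount"])
for v in range(30,72,3): print(v,I[v,232:328:4,0].tolist())
a=np.radians(166.8); ex=np.array([np.cos(a),np.sin(a),0]); ey=np.array([-np.sin(a),np.cos(a),0]); o=np.array([550.8,54.5,0])
def onear(u,v,y=21):
    A=ray(p,u,v,0.); c=p["C2W"][:3,3]*1000; d=A-c; t=(y-(c-o)@ey)/(d@ey); q=c+t*d-o; return np.round([q@ex,q@ey,q[2]],1)
for uv in [(281,54),(280,54),(237,68),(322,68),(243,68),(316,68)]: print(uv,onear(*uv))
t=p["C2W"]; tc=np.array(s["ee_pos"])*1000-o; tx=T[:3,0]; print("tcp in press",tc@ex,tc@ey,tc[2],"tool x in press",tx@ex,tx@ey, "yaw",np.degrees(np.arctan2(tx[1],tx[0])))
E
```

```text
30 [66, 96, 112, 118, 122, 125, 124, 124, 125, 127, 125, 126, 126, 126, 126, 126, 125, 126, 126, 126, 128, 127, 112, 167]
33 [69, 116, 128, 128, 128, 128, 128, 127, 127, 128, 128, 127, 128, 128, 128, 127, 127, 127, 127, 127, 127, 127, 115, 172]
36 [68, 117, 127, 128, 128, 128, 127, 128, 128, 127, 127, 127, 128, 128, 127, 128, 127, 127, 127, 127, 127, 128, 122, 175]
39 [121, 126, 127, 128, 129, 128, 126, 127, 128, 128, 127, 128, 128, 128, 127, 127, 128, 128, 127, 127, 127, 129, 121, 172]
42 [136, 128, 128, 128, 128, 127, 127, 128, 128, 127, 127, 128, 128, 129, 127, 128, 128, 127, 128, 128, 128, 129, 121, 172]
45 [135, 130, 128, 128, 127, 129, 128, 128, 127, 127, 127, 129, 129, 128, 128, 127, 127, 127, 128, 128, 129, 129, 119, 174]
48 [130, 111, 87, 77, 73, 71, 70, 68, 66, 66, 68, 69, 68, 66, 67, 66, 67, 68, 68, 71, 73, 76, 87, 174]
51 [134, 132, 67, 67, 68, 65, 65, 67, 68, 70, 78, 90, 96, 90, 78, 68, 67, 65, 66, 66, 66, 66, 101, 172]
54 [133, 132, 80, 67, 66, 66, 67, 66, 72, 90, 108, 124, 132, 134, 134, 125, 67, 66, 68, 66, 68, 92, 100, 177]
57 [126, 129, 127, 68, 66, 66, 67, 67, 67, 74, 93, 110, 116, 110, 90, 71, 67, 67, 66, 66, 66, 123, 95, 178]
60 [119, 120, 126, 72, 67, 68, 66, 68, 68, 69, 68, 67, 67, 66, 67, 67, 67, 67, 67, 67, 77, 115, 88, 176]
63 [119, 120, 120, 112, 66, 68, 67, 66, 67, 66, 65, 65, 67, 67, 68, 66, 65, 67, 65, 67, 115, 118, 89, 175]
66 [116, 117, 117, 117, 67, 66, 67, 66, 67, 67, 68, 71, 70, 69, 66, 67, 67, 66, 67, 70, 119, 119, 92, 171]
69 [120, 119, 119, 118, 107, 68, 66, 66, 64, 66, 129, 152, 156, 116, 69, 67, 67, 66, 68, 111, 119, 119, 95, 169]
(281, 54) [-1.6 21.  87.1]
(280, 54) [-1.  21.  87.1]
(237, 68) [29.8 21.  37.8]
(322, 68) [-31.5  21.   38.7]
(243, 68) [25.5 21.  36.9]
(316, 68) [-27.3  21.   37.7]
tcp in press -0.10438120053627387 127.80747557778518 141.55187962134232 tool x in press 0.0013246502390659998 -0.9999991225546842 yaw 76.87589689023278
```

```bash
python3 -m jog '[{"claw":0,"xyz":[0,0,-0.06],"rotation":[0,0,0]},{"claw":0,"xyz":[0,0,-0.14],"rotation":[0,0,0]},{"claw":0,"xyz":[0,0,-0.2],"rotation":[0,0,0]},{"claw":0,"xyz":[0,0,-0.222],"rotation":[0,0,0]},{"claw":0,"xyz":[0,0,-0.222],"rotation":[0,0,0]}]' 80
python3 -m jog '[{"claw":0,"xyz":[0,0,0],"rotation":[0,0,0]},{"claw":0,"xyz":[0.004,0.016,0],"rotation":[0,0,0]},{"claw":0,"xyz":[0.0115,0.049,0],"rotation":[0,0,0]},{"claw":0,"xyz":[0.019,0.08,0],"rotation":[0,0,0]},{"claw":0,"xyz":[0.023,0.0975,0],"rotation":[0,0,0]}]' 80
python3 - <<'E'
from h import *
p=snap("scene"); s=state()
print(s["clock"],np.round(s["ee_pos"],4),np.round(s["contact_force"],1))
for t in ["pin_mid","pin","lever_grip"]: print(t,lm(p,t))
E
```

```text
clock: 29.05
ee_pos: [0.5215, -0.07, 0.0745]
eef_rot: [-0.0, 0.783, 0.622, -0.0]
contact_force: [0.2, 0.4, -1.0]
gripper_width: 0.0172
grip_force: 78.0
clock: 29.68
ee_pos: [0.5289, -0.0394, 0.075]
eef_rot: [-0.0, 0.783, 0.622, 0.0]
contact_force: [-0.5, -0.6, -0.9]
gripper_width: 0.0167
grip_force: 78.0
29.725 [ 0.529  -0.0388  0.075 ] [ 0.5  1.  -0.8]
pin_mid [(0.79, [292, -402, 7]), (0.66, [581, 153, 0]), (0.57, [542, 6, 83])]
pin [(0.78, [534, -14, 84]), (0.68, [308, -388, 12])]
lever_grip [(0.74, [473, 75, 84]), (0.55, [563, 470, 59])]
```

No contact, and the tip is through the first ear. I'll go on slowly.

```bash
python3 -m jog '[{"claw":0,"xyz":[0.003,0.013,0],"rotation":[0,0,0]},{"claw":0,"xyz":[0.006,0.026,0],"rotation":[0,0,0]},{"claw":0,"xyz":[0.009,0.039,0],"rotation":[0,0,0]},{"claw":0,"xyz":[0.012,0.052,0],"rotation":[0,0,0]},{"claw":0,"xyz":[0.015,0.065,0],"rotation":[0,0,0]}]' 80
python3 -m jog '[{"claw":0,"xyz":[0.003,0.013,0],"rotation":[0,0,0]},{"claw":0,"xyz":[0.006,0.026,0],"rotation":[0,0,0]},{"claw":0,"xyz":[0.008,0.034,0],"rotation":[0,0,0]},{"claw":0,"xyz":[0.01,0.042,0],"rotation":[0,0,0]},{"claw":0,"xyz":[0.01,0.042,0],"rotation":[0,0,0]}]' 80
```

```text
clock: 30.5
ee_pos: [0.5332, -0.0209, 0.0749]
eef_rot: [0.0, 0.783, 0.622, 0.0]
contact_force: [0.3, 0.0, -0.7]
gripper_width: 0.0167
grip_force: 78.0
clock: 31.12
ee_pos: [0.5361, -0.0084, 0.0749]
eef_rot: [0.0, 0.783, 0.622, 0.0]
contact_force: [-0.1, 0.4, -1.4]
gripper_width: 0.0168
grip_force: 78.0
```

```bash
python3 -m jog '[{"claw":0,"xyz":[0.003,0.011,0],"rotation":[0,0,0]},{"claw":0,"xyz":[0.005,0.022,0],"rotation":[0,0,0]},{"claw":0,"xyz":[0.008,0.033,0],"rotation":[0,0,0]},{"claw":0,"xyz":[0.01,0.042,0],"rotation":[0,0,0]},{"claw":0,"xyz":[0.01,0.042,0],"rotation":[0,0,0]}]' 80
python3 -m jog '[{"claw":0,"xyz":[0.001,0.004,0],"rotation":[0,0,0]},{"claw":0,"xyz":[0.002,0.007,0],"rotation":[0,0,0]},{"claw":0,"xyz":[0.0025,0.01,0],"rotation":[0,0,0]},{"claw":0,"xyz":[0.003,0.012,0],"rotation":[0,0,0]},{"claw":0,"xyz":[0.003,0.012,0],"rotation":[0,0,0]}]' 80
```

```text
clock: 31.75
ee_pos: [0.5392, 0.0043, 0.0749]
eef_rot: [0.0, 0.783, 0.622, 0.0]
contact_force: [-0.9, 0.0, -2.5]
gripper_width: 0.0164
grip_force: 78.2
clock: 32.38
ee_pos: [0.5399, 0.0069, 0.075]
eef_rot: [0.0, 0.783, 0.621, -0.0]
contact_force: [-0.6, -2.4, -0.6]
gripper_width: 0.0164
grip_force: 78.3
```

```bash
python3 -m jog '[{"claw":0,"xyz":[0.0005,0.002,0],"rotation":[0,0,0]},{"claw":0,"xyz":[0.001,0.004,0],"rotation":[0,0,0]},{"claw":0,"xyz":[0.0015,0.006,0],"rotation":[0,0,0]},{"claw":0,"xyz":[0.002,0.008,0],"rotation":[0,0,0]},{"claw":0,"xyz":[0.002,0.008,0],"rotation":[0,0,0]}]' 80
```

```text
clock: 33.0
ee_pos: [0.5399, 0.0069, 0.075]
eef_rot: [0.001, 0.784, 0.621, -0.002]
contact_force: [-3.0, -7.6, 2.9]
gripper_width: 0.017
grip_force: 78.6
```

```bash
python3 -m jog '[{"claw":0,"xyz":[0.001,0.004,0],"rotation":[0,0,0]},{"claw":0,"xyz":[0.002,0.008,0],"rotation":[0,0,0]},{"claw":0,"xyz":[0.003,0.012,0],"rotation":[0,0,0]},{"claw":0,"xyz":[0.003,0.012,0],"rotation":[0,0,0]},{"claw":0,"xyz":[0.003,0.012,0],"rotation":[0,0,0]}]' 80
python3 - <<'E'
from h import *
s=state(); print(s["clock"],np.round(s["contact_force"],1),np.round(s["ft_torque"],2))
p=snap("scene"); print([ (t,lm(p,t)) for t in ["pin_mid","pin","pin_grip"]])
p=snap("wrist"); save(p,"w11"); print([ (t,lm(p,t)) for t in ["pin","bracket_hole","lever_grip"]])
I=np.array(p["pixels"]).astype(int)
for v in range(190,262,4): print(v,I[v,279].tolist(),I[v,246].tolist(),I[v,311].tolist())
E
```

```text
clock: 33.62
ee_pos: [0.5399, 0.0069, 0.075]
eef_rot: [0.002, 0.784, 0.62, -0.004]
contact_force: [-5.9, -14.6, 5.0]
gripper_width: 0.0167
grip_force: 79.1
33.625 [ -5.9 -14.6   5. ] [-2.74  1.13  0.28]
[('pin_mid', [(0.86, [295, -403, 9]), (0.58, [558, 56, 86])]), ('pin', [(0.59, [309, -386, 14]), (0.46, [543, 32, 82])]), ('pin_grip', [(0.9, [326, -367, 17]), (0.66, [539, 9, 86])])]
[('pin', [(0.21, [445, 79, 23])]), ('bracket_hole', []), ('lever_grip', [(0.83, [475, 70, 83])])]
190 [155, 155, 158] [149, 149, 151] [149, 150, 153]
194 [153, 154, 157] [148, 150, 152] [149, 150, 153]
198 [150, 151, 154] [151, 151, 154] [148, 150, 152]
202 [150, 150, 153] [146, 120, 122] [143, 110, 110]
206 [138, 37, 32] [138, 35, 29] [136, 34, 28]
210 [136, 33, 28] [138, 34, 30] [136, 34, 29]
214 [144, 37, 33] [144, 36, 30] [144, 36, 30]
218 [143, 36, 32] [145, 35, 30] [145, 37, 30]
222 [144, 34, 29] [144, 35, 29] [144, 37, 31]
226 [144, 36, 30] [144, 36, 29] [144, 34, 29]
230 [145, 35, 30] [144, 35, 29] [145, 37, 32]
234 [146, 36, 32] [145, 35, 29] [145, 37, 32]
238 [146, 36, 31] [147, 38, 33] [144, 36, 29]
242 [147, 141, 144] [148, 143, 145] [151, 150, 153]
246 [148, 148, 151] [149, 149, 153] [150, 150, 153]
250 [195, 172, 41] [145, 149, 151] [162, 165, 161]
254 [194, 171, 41] [145, 149, 151] [145, 149, 151]
258 [193, 171, 41] [145, 149, 151] [144, 149, 150]
```

The collar edge meets the red ear top at row 240 with no ear face visible between them. Force rises without motion, so the pin is home. I'll relax the push, open and rise.

```bash
python3 -m jog '[{"claw":0,"xyz":[-0.002,-0.01,0],"rotation":[0,0,0]},{"claw":0,"xyz":[-0.0045,-0.019,0],"rotation":[0,0,0]},{"claw":0.3,"xyz":[-0.0045,-0.019,0],"rotation":[0,0,0]},{"claw":0.5,"xyz":[-0.0045,-0.019,0],"rotation":[0,0,0]},{"claw":0.5,"xyz":[-0.0045,-0.019,0],"rotation":[0,0,0]}]' 60
python3 -m jog '[{"claw":0.5,"xyz":[-0.0045,-0.019,0],"rotation":[0,0,0]},{"claw":0.5,"xyz":[-0.0045,-0.019,0.06],"rotation":[0,0,0]},{"claw":0.5,"xyz":[-0.0045,-0.019,0.2],"rotation":[0,0,0]},{"claw":0.5,"xyz":[-0.0045,-0.019,0.36],"rotation":[0,0,0]},{"claw":0.5,"xyz":[-0.0045,-0.019,0.5],"rotation":[0,0,0]}]' 60
python3 -m jog '[{"claw":0.5,"xyz":[-0.03,-0.15,0],"rotation":[0,0,0]},{"claw":0.5,"xyz":[-0.05,-0.3,0],"rotation":[0,0,0]},{"claw":0.5,"xyz":[-0.08,-0.4,0],"rotation":[0,0,0]},{"claw":0.5,"xyz":[-0.08,-0.4,0],"rotation":[0,0,0]},{"claw":0.5,"xyz":[-0.08,-0.4,0],"rotation":[0,0,0]}]' 60
python3 - <<'E'
from h import *
a=np.radians(166.8); ex=np.array([np.cos(a),np.sin(a),0]); ey=np.array([-np.sin(a),np.cos(a),0]); o=np.array([550.8,54.5,0])
for c in ["wrist","scene","top"]:
    p=snap(c); save(p,"end_"+c)
    print(c,yellow(p,.096))
    for t in ["pin","pin_grip","pin_mid","lever_eye","lever_grip","lever","jam_jar","saucer","ramekin","honey_jar"]:
        r=[(d["p"],W(p,d["point"])*1000) for d in landmark_of(p,t)]
        print(c,t,[(round(q,2),np.round(w).astype(int).tolist(),np.round([(w-o)@ex,(w-o)@ey,w[2]],0).tolist()) for q,w in r if q>.5])
print(state()["clock"])
E
```

```text
clock: 34.65
ee_pos: [0.5405, 0.0088, 0.0752]
eef_rot: [0.0, 0.783, 0.622, 0.0]
contact_force: [0.3, -0.5, -0.4]
gripper_width: 0.0426
grip_force: 0.0
clock: 35.28
ee_pos: [0.5392, 0.0019, 0.2283]
eef_rot: [0.001, 0.783, 0.621, 0.001]
contact_force: [0.8, -0.1, 0.2]
gripper_width: 0.0428
grip_force: 0.0
clock: 35.9
ee_pos: [0.5152, -0.1169, 0.2258]
eef_rot: [0.0, 0.783, 0.622, 0.001]
contact_force: [-0.3, 0.1, 0.4]
gripper_width: 0.0425
grip_force: 0.0
wrist (1172, array([539.3,   6.1]), array([44.4, 18.4]), 'yaw', 78.8)
wrist pin [(0.77, [543, 37, 81], [3.0, 19.0, 81.0])]
wrist pin_grip [(0.92, [540, 7, 82], [-0.0, 48.0, 82.0])]
wrist pin_mid []
wrist lever_eye []
wrist lever_grip [(0.81, [474, 71, 84], [78.0, 1.0, 84.0])]
wrist lever [(0.57, [444, 78, 27], [109.0, 2.0, 27.0])]
wrist jam_jar [(0.51, [408, -292, -2], [59.0, 370.0, -2.0])]
wrist saucer [(0.97, [529, -35, 1], [1.0, 92.0, 1.0])]
wrist ramekin []
wrist honey_jar [(0.65, [525, -329, 4], [-63.0, 380.0, 4.0])]
scene (106, array([547.6,   4.7]), array([44.9, 22.4]), 'yaw', 73.3)
scene pin [(0.83, [306, -386, 14], [137.0, 484
[... 894 characters left out ...]
top pin_grip [(0.57, [332, -368, 19], [116.0, 461.0, 19.0])]
top pin_mid [(0.76, [550, 59, 83], [1.0, -4.0, 83.0]), (0.72, [548, 57, 86], [3.0, -2.0, 86.0]), (0.61, [292, -404, 14], [147.0, 506.0, 14.0])]
top lever_eye [(0.98, [549, 55, 86], [2.0, -0.0, 86.0])]
top lever_grip [(0.94, [567, 474, 61], [80.0, -412.0, 61.0]), (0.86, [470, 76, 83], [84.0, -2.0, 83.0])]
top lever [(0.72, [551, 443, 3], [88.0, -378.0, 3.0]), (0.69, [441, 84, 22], [114.0, -4.0, 22.0])]
top jam_jar [(0.69, [577, 152, 7], [-3.0, -101.0, 7.0])]
top saucer [(0.62, [529, -37, -2], [0.0, 95.0, -2.0])]
top ramekin [(0.81, [500, 206, 4], [84.0, -135.0, 4.0])]
top honey_jar [(0.94, [521, -329, 3], [-59.0, 380.0, 3.0])]
37.55
```

Everything measures in place. One numeric check for a gap between collar and ear before handing in.

```bash
python3 - <<'E'
from h import *
p=snap("wrist"); I=np.array(p["pixels"]).astype(int); K=np.array(p["intrinsics"]); C=np.linalg.inv(p["C2W"])
a=np.radians(166.8); ex=np.array([np.cos(a),np.sin(a),0]); ey=np.array([-np.sin(a),np.cos(a),0]); o=np.array([550.8,54.5,0])
for x in(-10,0,10):
  for y in np.arange(8,30,1.):
    w=o+x*ex+y*ey+[0,0,98 if y>21 else 106]; c=(C@np.r_[w/1000,1])[:3]; th=np.arctan2(np.hypot(*c[:2]),c[2]); d=c[:2]/np.hypot(*c[:2])*th
    u,v=K[0,0]*d[0]+K[0,2],K[1,1]*d[1]+K[1,2]; print(x,y,round(u),round(v),I[round(v),round(u)].tolist())
E
```

```text
-10 8.0 286 -2 [30, 32, 34]
-10 9.0 286 -1 [30, 32, 35]
-10 10.0 286 0 [68, 58, 59]
-10 11.0 286 1 [107, 36, 34]
-10 12.0 286 2 [117, 28, 23]
-10 13.0 286 3 [119, 27, 24]
-10 14.0 286 4 [119, 27, 23]
-10 15.0 286 5 [119, 28, 22]
-10 16.0 286 6 [120, 27, 24]
-10 17.0 286 8 [119, 25, 20]
-10 18.0 286 9 [119, 24, 17]
-10 19.0 286 10 [120, 26, 22]
-10 20.0 286 11 [116, 26, 21]
-10 21.0 286 12 [84, 19, 17]
-10 22.0 286 16 [131, 130, 133]
-10 23.0 286 18 [134, 134, 137]
-10 24.0 286 19 [133, 134, 137]
-10 25.0 286 20 [130, 131, 133]
-10 26.0 286 21 [82, 82, 85]
-10 27.0 286 22 [65, 64, 67]
-10 28.0 286 23 [63, 64, 65]
-10 29.0 286 24 [63, 64, 65]
0 8.0 273 -3 [28, 30, 32]
0 9.0 273 -1 [31, 33, 36]
0 10.0 273 0 [69, 59, 61]
0 11.0 273 1 [107, 34, 32]
0 12.0 273 2 [117, 27, 22]
0 13.0 273 3 [118, 23, 21]
0 14.0 273 4 [119, 28, 23]
0 15.0 273 5 [120, 28, 26]
0 16.0 273 6 [119, 25, 21]
0 17.0 273 8 [120, 27, 23]
0 18.0 273 9 [120, 26, 23]
0 19.0 273 10 [120, 27, 23]
0 20.0 273 11 [117, 25, 22]
0 21.0 273 12 [83, 20, 17]
0 22.0 273 16 [122, 119, 121]
0 23.0 273 17 [131, 132, 134]
0 24.0 273 19 [131, 132, 134]
0 25.0 273 20 [130, 130, 132]
0 26.0 273 21 [115, 115, 117]
0 27.0 273 22 [75, 74, 71]
0 28.0 273 23 [110, 98, 51]
0 29.0 273 24 [172, 151, 39]
10 8.0 260 -2 [30, 34, 36]
10 9.0 260 -1 [31, 33, 35]
10 10.0 260 0 [69, 61, 62]
10 11.0 260 1 [105, 40, 37]
10 12.0 260 2 [118, 28, 22]
10 13.0 260 3 [119, 25, 21]
10 14.0 260 4 [119, 25, 22]
10 15.0 260 5 [119, 28, 23]
10 16.0 260 7 [119, 25, 21]
10 17.0 260 8 [120, 28, 24]
10 18.0 260 9 [119, 27, 21]
10 19.0 260 10 [120, 26, 22]
10 20.0 260 11 [118, 26, 20]
10 21.0 260 12 [100, 21, 19]
10 22.0 260 17 [130, 130, 133]
10 23.0 260 18 [133, 133, 137]
10 24.0 260 19 [132, 132, 136]
10 25.0 260 20 [134, 134, 137]
10 26.0 260 21 [129, 130, 132]
10 27.0 260 22 [96, 96, 98]
10 28.0 260 23 [68, 68, 68]
10 29.0 260 24 [64, 65, 65]
```

Collar top spans press y from 21–22 to 26 mm, as expected when it is home against the ear.

```bash
python3 -c "
from station import order
print(order.close_job())"
```

```text
the job is handed in; nothing more can be done
None
```

The fruit press is back together and handed in at about 38 s of the 64 s: the lever is seated in the cup, and the pin was pushed in from the saucer side until its collar met the ear, then released; the jars, saucer and small white cup still measured where they stood.

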